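Hang the tea tin below the small spice tin

ROBOT

A 6-joint arm with a two-finger parallel gripper is mounted at the origin on the work surface. World frame = base frame: x ahead of the robot, y to its left, z up, the work surface at z = 0. Lengths are in m, angles in degrees, forces in N, time in s.
With the tool pointing down it reaches from about 0.325 to 0.775 m from the base axis. Payload 5.5 kg.
Tool frame: the origin (TCP) lies at the centre of the arm's flange, where the gripper is bolted on; the fingertips stand 182 mm ahead of it and the grasp point (between the pads) lies 163 mm ahead of it; z points along the fingers, y is the line along which they close (so a half turn about z gives the same grasp; the last joint's range is limited). The gripper opens to 88 mm and grips with 3 to 60 N. Pads are 20 mm wide; open, the fingers measure 115 mm over their backs; the gripper's body (75 mm by 178 mm) begins 61 mm behind the grasp point.
Start: joints at [-67.535, 5.22, 70.514, -0, 104.267, -3.249], TCP at [0.26, -0.541, 0.405] pointing down, gripper open.
Joint ranges: [-164.24, 164.24], [-49.07, 125.15], [9.68, 141.18], [-86.29, 266.29], [3.28, 154.24], [-151.56, 151.56]. Speed limits (degrees/s): [147.25, 147.25, 172.46, 180, 180, 180].

INTERFACE

Orientations are given as [roll, pitch, yaw] about the fixed x, y, z axes, in that order (R = Rz(yaw) Ry(pitch) Rx(roll)).
In Python, from station import r, cams, sense gives the robot as it stands (r), with the cameras (cams) and the readings as plain functions. Calls block until the motion is done:
- r.reach(position, orientation): joint-space move of the TCP to a pose.
- r.servo_line(position, rotation=None, speed=0.15): straight line of the TCP; rotation=None keeps the orientation; speed is the mean speed in m/s.
- r.move_joints(angles): joint-space move.
- r.let_go() and r.grab(squeeze=None): open the fingers fully, or close them until they stop; squeeze is the grip in N (None keeps the last).
- r.wait(seconds).
- r.inverse_kinematics(position, orientation): joint angles nearest the present ones, or None.
- sense(): the state.
- cams.snapshot(name): name is "scene" or "top"; returns a dict with "frame" (420x560x3 uint8, red, green, blue), "fx", "fy", "cx", "cy" (pixels), "dist_coeffs" ([k1, k2, p1, p2, k3] as OpenCV has them; the pictures are not rectified), "R" (3x3) and "t" (3): a world point X has camera coordinates R X + t. Camera axes: x right, y down, z forward; pixel columns grow to the right and rows downward; lengths in m; the calibration is good to about 2 mm. A picture is of the moment at which its call begins. There is no depth.
A pose or a line that the arm cannot do raises r.IKError and nothing moves.
- r.hand_in(): hands the job in; it is judged then, once.
The state is a dict: "clock": time; "joints": joint angles; "joint_vel": joint speeds; "joint_torque": joint torques, N m; "tcp_pos": TCP position; "orientation": TCP orientation; "contact_force": force on the tool from outside, world axes, zero at the start; "torque": the same for the moment, N m; "opening": finger opening in m; "gripper_force": force on a finger pad.
Only numpy, scipy, OpenCV 4.12 (cv2) and the standard library are available. Lean on these libraries where they do the work, as an engineer would, in place of code of your own. Each camera call takes 0.05 s, during which the arm holds its last target. There are 200 camera calls.

TASK

Hang the tea tin that stands on the shelf from the small tin that already hangs on the stand: put the tea tin's hook over the bottom of the small tin's lower loop, lower it gently so that the loop takes its weight while you still hold it, and only then let go. Leave it hanging straight and still, clear of the shelf, do not tug hard on the loop or knock the small tin far aside, and leave the grinder, the jar and the dabba standing where they are.

Things in the scene. Friction and masses are not known exactly. Their poses are not given: they have to be found in the camera images.
- tea_tin: Loose upright steel tin with spring-clip lid, 58 mm dia (lid 61), 50 mm high, 0.18-0.30 kg. Origin: centre of underside, z up. Above the lid: a neck, a bamboo grip, then a rigid 5 mm wire hook in the xz plane whose mouth opens downward on the +x side; tin and hook hang plumb from the grip or from the hook.
- grip (a point): Middle of the tea tin's bamboo grip, on its axis, 84 mm above its underside; axes as the tin's. Grip spans 60-105 mm above the underside, 12 mm along x, 14 mm along y (the width to pinch). To hang it hold it with the tool tilted about 45 deg, coming from the tin's -x side: a gripper pointing straight down would strike the small tin.
- crook (a point): Point in the top of the hook where the loop's wire centre lies when hung: on the tin's axis, 195 mm above its underside. Wire centre line: on the axis up to 148, then x -10 mm from 163 to 190, top at x 0, height 200, down to x +10 at 190-180, free tip at x +13, height 172. Clear gap across the hook 15 mm; thickness along y 5 mm.
- small_tin: Small steel spice tin, 50 mm dia, 32 mm high, 0.3 kg, hung from the bar by its own wire hook. Swings freely about the bar (its y axis), lightly damped; cannot come off, slide or twist. Origin on the bar's axis, 405 mm above the shelf; y along the bar, x level across it, to the robot's left, z up. The tin spans z -112 to -80 mm; below it is a closed wire loop.
- loop_high (a point): Lowest point (wire centre) of the small tin's lower loop if pushed fully in; 168 mm below the bar's axis. The loop is really drawn out 0-16 mm lower than this, differently each time, not reported (feel or see it), and stays there by stiff friction. 5 mm wire in the yz plane, 56 mm wide between wire centres, bottom a V 8 mm higher at the sides; clear window above its middle at least 53 mm.
- stand: Fixed steel hanging stand. Origin on the shelf straight below the small tin. A 12 mm bar along its x axis at 405 mm height, from x -45 mm (free end, towards the robot) to x +130 mm, where a 14 mm post with a 110 mm round foot carries it. Both sides (y) are open; the small tin hangs in the middle, at x 0.
- grinder: Bystander: black plastic spice grinder, 54 mm dia, 130 mm high. Origin: centre of underside.
- cumin_jar: Bystander: white ceramic jar with wooden cap, 64 mm dia, 95 mm high. Origin: centre of underside.
- dabba: Bystander: low round steel dabba with knobbed lid, 100 mm dia, 77 mm high. Origin: centre of underside.

How it is judged:
By the outcome, as a careful person would: the job done as asked, in the order asked, and still so for the second after the job is handed in, with the robot touching nothing.
It also fails if it takes over 46 s, if anything falls off the work surface, if the arm or the gripper's body presses on something with over 40 N, if the wrist force passes 120 N, or if a joint passes its speed limit or range.

## Working session

There is one attempt and no reset: what is moved stays moved. The work goes in short steps, each a Python script; the robot and the scene stay as the last script left them, time stands still between calls to the robot, and variables do not carry over. Pictures are saved under pics/ and viewed, at most 10 in all, crops included, and the job is handed in when it is done.

```bash
mkdir -p pics; ls
python3 - <<'E'
from station import r, cams, sense
import cv2,numpy as np
for n in("scene","top"):
    s=cams.snapshot(n); cv2.imwrite(f"pics/{n}0.png",s["frame"][:,:,::-1])
    print(n,{k:np.round(v,4).tolist() for k,v in s.items() if k!="frame"})
    R=np.array(s["R"]);print(-R.T@np.array(s["t"]))
print(sense())
E
```

```text
pics
station.py
scene {'fx': 418.6292, 'fy': 418.6292, 'cx': 281.5645, 'cy': 209.009, 'dist_coeffs': [-0.1106, 0.0, 0.0, 0.0, 0.0], 'R': [[-0.8704, 0.4922, 0.0065], [0.3598, 0.6451, -0.6741], [-0.336, -0.5844, -0.7386]], 't': [0.465, -0.0573, 1.3402]}
[0.87566206 0.59135635 0.94830091]
top {'fx': 394.2158, 'fy': 394.2158, 'cx': 280.5615, 'cy': 213.6035, 'dist_coeffs': [-0.1114, 0.0, 0.0, 0.0, 0.0], 'R': [[0.006, -0.9999, 0.0127], [-0.9988, -0.0066, -0.0487], [0.0488, -0.0124, -0.9987]], 't': [-0.0049, 0.572, 1.1641]}
[0.51454158 0.01322539 1.19052052]
{'clock': 0.1, 'joints': array([-6.75326030e+01,  5.25881682e+00,  7.05753238e+01, -1.64997216e-03,
        1.04267165e+02, -3.24764954e+00]), 'joint_vel': array([ 0.01408665, -0.14888496, -0.19696233, -0.01824682, -0.02109402,
       -0.06186836]), 'joint_torque': array([ 3.67574525e-03, -4.47858846e+01, -4.07567918e+01,  7.01750745e-02,
        2.85011932e-02, -1.11039631e-04]), 'tcp_pos': array([ 0.26036021, -0.54062189,  0.40361605]), 'orientation': array([-1.79898766e+02, -4.14191561e-03,  2.57146377e+01]), 'contact_force': array([0.16511601, 0.3054753 , 1.17447754]), 'torque': array([ 0.01746447, -0.00397613,  0.00285256]), 'gripper_force': 0.0, 'opening': 0.08776401075314912}
```

View pics/scene0.png

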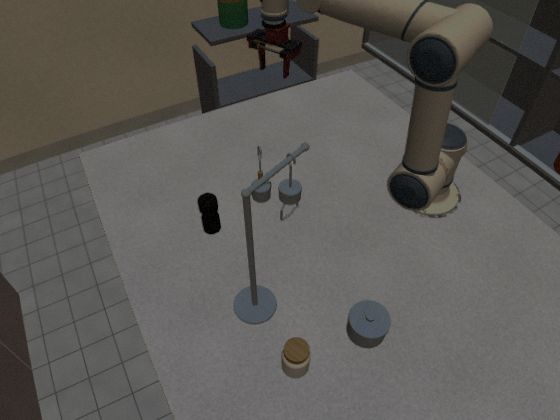

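View pics/top0.png

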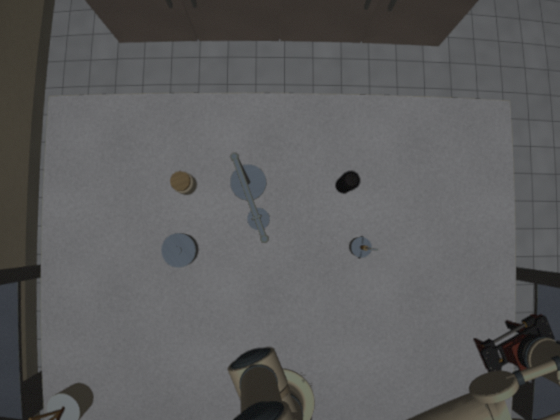

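The scene view shows the tea tin at about (261,188) behind the bar, with its hook top at (259,150). The small tin is at (290,190), with its loop bottom near (282,218), and the bar runs from (305,147) to (246,193). In the top view the tea tin is at (361,247), the bar runs from (265,241) to (235,155), and the small tin is near (258,218). I'll enlarge both.

Run:
```python
import cv2
a=cv2.imread("pics/scene0.png")[135:235,235:325]; b=cv2.imread("pics/top0.png")
f=lambda c,k:cv2.convertScaleAbs(cv2.resize(c,None,fx=k,fy=k,interpolation=cv2.INTER_CUBIC),alpha=1.5,beta=10)
cv2.imwrite("pics/c1.png",f(a,6))
cv2.imwrite("pics/c2.png",cv2.hconcat([f(b[145:255,225:285],5),f(b[215:270,335:390],10)[:550]]))
```

```text
(no output)
```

View pics/c1.png

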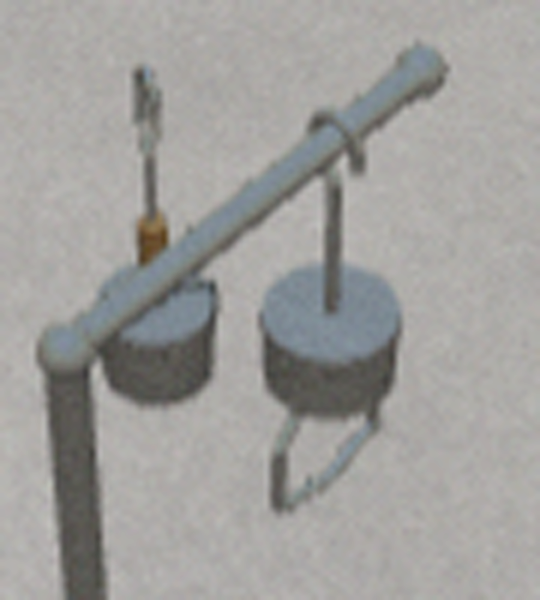

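```bash
python3 -c "
import cv2;print(cv2.imread('pics/c2.png').shape)"
```

```text
(550, 850, 3)
```

View pics/c2.png

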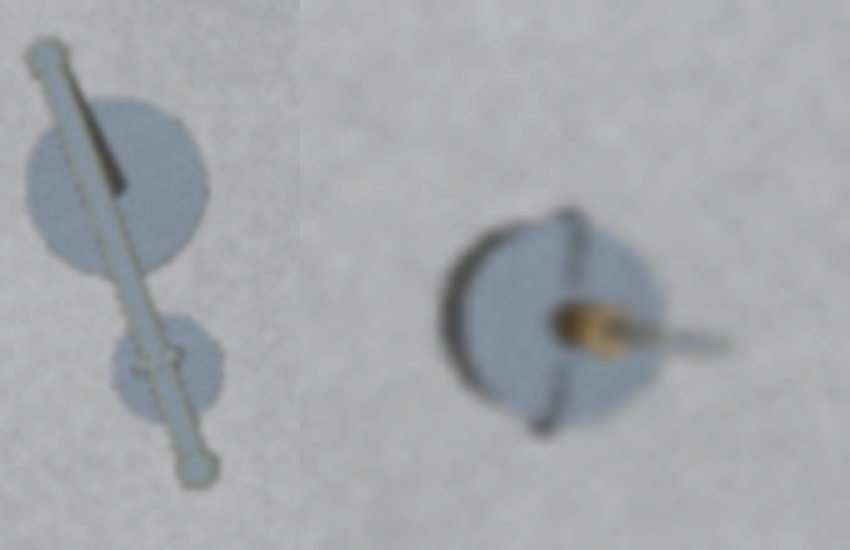

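```bash
cat > h.py <<'E'
import numpy as np,cv2,pickle
from scipy.optimize import least_squares
def proj(s,X):
    X=np.asarray(X,float).reshape(-1,3);K=np.array([[s["fx"],0,s["cx"]],[0,s["fy"],s["cy"]],[0,0,1.]])
    return cv2.projectPoints(X,cv2.Rodrigues(np.array(s["R"],float))[0],np.array(s["t"],float),K,np.array(s["dist_coeffs"],float))[0][:,0]
def tri(S,uv,x0=(.5,0,.2)):
    f=lambda X:np.concatenate([proj(s,X)[0]-p for s,p in zip(S,uv)])
    o=least_squares(f,x0);return o.x,np.abs(o.fun).max()
HOOK=np.array([[0,0,.105],[0,0,.148],[-.010,0,.163],[-.010,0,.190],[-.007,0,.197],[0,0,.200],[.007,0,.197],[.010,0,.190],[.010,0,.180],[.013,0,.172]])
def dense(P,n=12): return np.concatenate([np.linspace(a,b,n) for a,b in zip(P[:-1],P[1:])])
def place(P,x,y,yaw,z=0):
    c,s=np.cos(yaw),np.sin(yaw);return np.asarray(P)@np.array([[c,s,0],[-s,c,0],[0,0,1]])+[x,y,z]
E
cat > fit.py <<'E'
from station import r, cams, sense
from h import *
S=[cams.snapshot("scene"),cams.snapshot("top")]
pickle.dump(S,open("S.pkl","wb"))
q=lambda ox,oy,k,u,v:np.array([ox+(u+.5)/k-.5,oy+(v+.5)/k-.5])
pts={"free":(q(235,135,6,423,67),q(225,145,5,198,468)),"post":(q(235,135,6,66,347),q(225,145,5,46,57)),
"grip":(q(235,135,6,151,238),q(335,215,10,595-300,326)),"hooktop":(q(235,135,6,147,72),q(335,215,10,715-300,343))}
T={}
for k,v in pts.items():
    T[k],e=tri(S,v);print(k,T[k].round(4),round(e,2))
# tea tin fit: background-difference image sampled along hook
D=[]
for s in S:
    g=s["frame"].astype(float);bg=cv2.medianBlur(s["frame"],21).astype(float)
    D.append(np.abs((g-bg)@[-1,0,1.])/1 + .5*np.abs(g-bg).sum(2))
H=dense(HOOK)
best=[]
def cost(p,S=S):
    c=0
    for s,d in zip(S,D):
        uv=proj(s,place(H,*p)).astype(np.float32)
        c-=np.minimum(cv2.remap(d.astype(np.float32),uv[:,:1],uv[:,1:],1),40).mean()
    return c
from scipy.optimize import minimize
x0,y0=T["grip"][:2]
for a in range(0,360,20):
    o=minimize(cost,[x0,y0,np.radians(a)],method="Nelder-Mead",options=dict(initial_simplex=np.array([[x0,y0,np.radians(a)]]*4)+np.vstack([np.zeros(3),np.diag([.003,.003,.2])])))
    best.append((o.fun,*o.x[:2].round(4),round(np.degrees(o.x[2])%360,1)))
best.sort()
for b in best[:8]:print(b)
yaw=np.arctan2(*(T["post"]-T["free"])[[1,0]]);print("bar yaw",np.degrees(yaw),"len",np.linalg.norm(T["post"]-T["free"]))
L=T["post"]-T["free"];o=T["free"]+L*45/175;print("small",o)
A=lambda s,x0,y0,w,h,k:cv2.convertScaleAbs(cv2.resize(s["frame"][y0:y0+h,x0:x0+w,::-1],None,fx=k,fy=k,interpolation=cv2.INTER_CUBIC),alpha=1.5)
def draw(im,s,P,x0,y0,k,c):
    uv=((proj(s,P)-[x0,y0]+.5)*k-.5).astype(int);cv2.polylines(im,[uv.reshape(-1,1,2)],False,c,1)
a=A(S[0],235,135,85,90,6);b=A(S[1],335,225,30,35,9)
for P,c in((best[0],(0,0,255)),):
    draw(a,S[0],place(HOOK,P[1],P[2],np.radians(P[3])),235,135,6,c);draw(b,S[1],place(HOOK,P[1],P[2],np.radians(P[3])),335,225,9,c)
for d,c in((0,(0,255,0)),(.008,(0,255,255)),(.016,(0,0,255))):
    z=-.168-d;lp=np.array([[-.028,0,-.115],[-.028,0,z+.008],[0,0,z],[.028,0,z+.008],[.028,0,-.115]])
    draw(a,S[0],place(lp,o[0],o[1],yaw,o[2]),235,135,6,c)
b=cv2.copyMakeBorder(b,0,a.shape[0]-b.shape[0],0,0,0)
cv2.imwrite("pics/ov.png",np.hstack([a,b]));print(np.hstack([a,b]).shape)
E
python3 fit.py
```

```text
free [0.5033 0.0359 0.4087] 0.28
post [0.6675 0.098  0.4095] 0.05
grip [ 0.4765 -0.2337  0.0989] 0.25
hooktop [ 0.474  -0.2411  0.1982] 0.59
(np.float64(-79.85458374023438), np.float64(0.4804), np.float64(-0.2202), np.float64(243.1))
(np.float64(-79.84622192382812), np.float64(0.4805), np.float64(-0.2202), np.float64(242.9))
(np.float64(-79.84425354003906), np.float64(0.4804), np.float64(-0.2202), np.float64(243.2))
(np.float64(-79.84173583984375), np.float64(0.4805), np.float64(-0.2202), np.float64(242.9))
(np.float64(-79.841064453125), np.float64(0.4805), np.float64(-0.2202), np.float64(243.0))
(np.float64(-79.83937072753906), np.float64(0.4805), np.float64(-0.2203), np.float64(243.0))
(np.float64(-79.83795166015625), np.float64(0.4804), np.float64(-0.2203), np.float64(242.8))
(np.float64(-79.83126831054688), np.float64(0.4804), np.float64(-0.2203), np.float64(243.0))
bar yaw 20.69551177794695 len 0.17550318297662595
small [0.54553683 0.05189702 0.40895167]
(540, 780, 3)
```

View pics/ov.png

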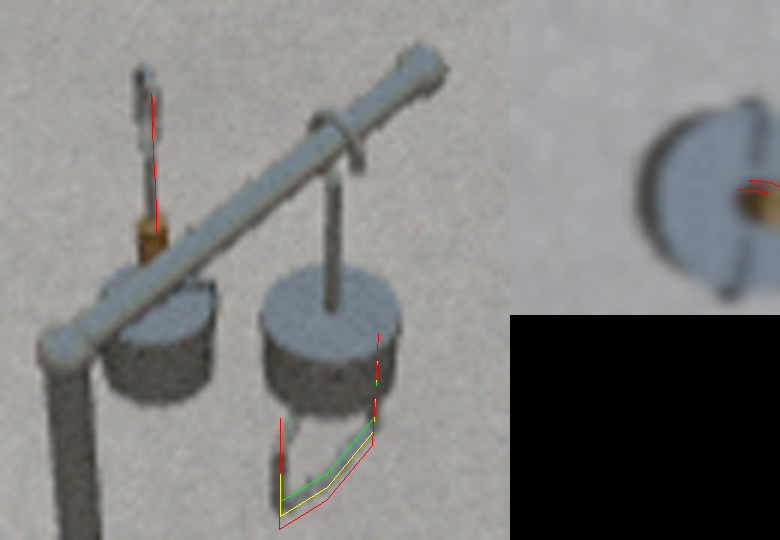

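```bash
cat > fit2.py <<'E'
from h import *
S=pickle.load(open("S.pkl","rb"))
H=dense(HOOK,15)
rend=[]
K=8
def render(s,p,box):
    x0,y0,x1,y1=box;m=np.zeros(((y1-y0)*K,(x1-x0)*K),np.uint8)
    uv=((proj(s,place(H,*p))-[x0,y0]+.5)*K).round().astype(np.int32)
    d=np.linalg.norm(np.array(s["R"])@[p[0],p[1],.18]+s["t"])
    cv2.polylines(m,[uv.reshape(-1,1,2)],False,255,int(s["fx"]*.005/d*K))
    return cv2.resize(m,(x1-x0,y1-y0),interpolation=cv2.INTER_AREA)/255.
boxes=[(252,140,268,169),(364,244,384,254)]
# target: normalised distance from bg colour
Tg=[]
for s,b in zip(S,boxes):
    I=cv2.GaussianBlur(s["frame"],(0,0),.5)[b[1]:b[3],b[0]:b[2]].astype(float);Tg.append(I)
def cost(p):
    c=0
    for s,b,I in zip(S,boxes,Tg):
        m=cv2.GaussianBlur(render(s,p,b),(0,0),.6)
        if b[0]==364: w=np.zeros_like(m);w[:,8:]=1     # beyond the lid
        else: w=np.ones_like(m)
        A=np.stack([np.ones(m.size),m.ravel()],1)*w.ravel()[:,None];B=I.reshape(-1,3)*w.ravel()[:,None]
        # colour contrast of wire varies: use abs deviation from bg
        bg=np.median(I[w>0],0);d=np.abs(I-bg).sum(2)*w
        d=np.clip(d-15,0,60)/60
        c+=((d-m*w)**2).sum()
    return c
best=[]
for a in range(0,360,10):
    for x in np.arange(.465,.487,.002):
        for y in np.arange(-.242,-.222,.002): best.append((cost((x,y,np.radians(a))),x,y,a))
best.sort();out=[]
from scipy.optimize import minimize
seen=set()
for c,x,y,a in best:
    if a in seen: continue
    seen.add(a)
    if len(seen)>6: break
    p=[x,y,np.radians(a)]
    o=minimize(cost,p,method="Nelder-Mead",options=dict(initial_simplex=np.array([p]*4)+np.vstack([np.zeros(3),np.diag([.001,.001,.1])])))
    out.append((o.fun,*o.x.round(4),np.degrees(o.x[2]).round(1)));print(out[-1])
P=min(out)[1:4]
A=lambda s,x0,y0,w,h,k:cv2.convertScaleAbs(cv2.resize(s["frame"][y0:y0+h,x0:x0+w,::-1],None,fx=k,fy=k,interpolation=cv2.INTER_CUBIC),alpha=1.5)
ims=[]
for s,x0,y0,w,h,k in((S[0],245,138,36,68,8),(S[1],345,230,40,34,10)):
    im=A(s,x0,y0,w,h,k)
    t=np.linspace(0,2*np.pi,60);rim=np.stack([.0305*np.cos(t),.0305*np.sin(t),0*t+.05],1);base=np.stack([.029*np.cos(t),.029*np.sin(t),0*t],1)
    for M,c in((HOOK,(0,0,255)),(rim,(0,255,0)),(base,(255,0,0))):
        uv=((proj(s,place(M,*P))-[x0,y0]+.5)*k).astype(int);cv2.polylines(im,[uv.reshape(-1,1,2)],False,c,1)
    ims.append(cv2.copyMakeBorder(im,0,560-im.shape[0],0,0,0))
cv2.imwrite("pics/ov2.png",np.hstack(ims))
E
python3 fit2.py
```

```text
(np.float64(7.507472195343556), np.float64(0.475), np.float64(-0.2375), np.float64(1.4546), np.float64(83.3))
(np.float64(7.398327212138167), np.float64(0.4753), np.float64(-0.2369), np.float64(1.4503), np.float64(83.1))
(np.float64(15.028311714514068), np.float64(0.4757), np.float64(-0.2369), np.float64(4.5777), np.float64(262.3))
(np.float64(17.347203335894154), np.float64(0.4771), np.float64(-0.2338), np.float64(0.8062), np.float64(46.2))
(np.float64(7.400405949448528), np.float64(0.475), np.float64(-0.2372), np.float64(1.4635), np.float64(83.8))
(np.float64(15.018694018623766), np.float64(0.4757), np.float64(-0.2369), np.float64(4.5746), np.float64(262.1))
```

View pics/ov2.png

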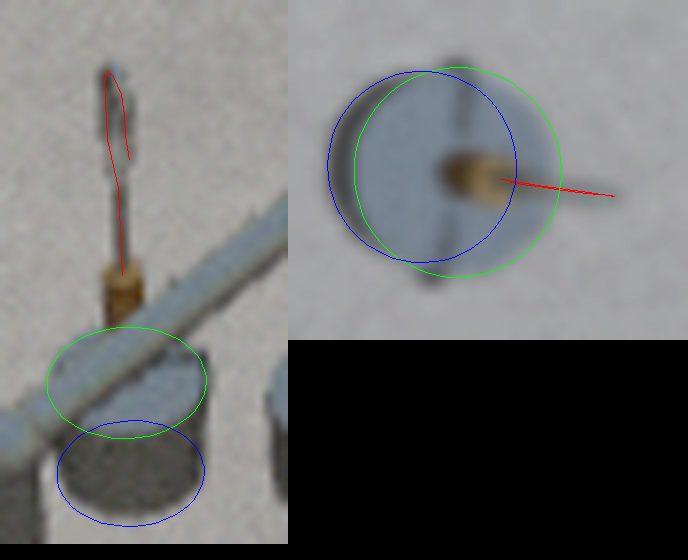

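The fit puts the tea tin at about (0.4753, -0.2360) with yaw 83°. The bar's yaw is 20.7°, so the hook has to turn to 110.7°. The small tin is at about (0.5455, 0.052). The overlay puts the loop's lowest point only a few mm below `loop_high`. Next I check that the arm can reach these poses.

```bash
cat >> h.py <<'E'
from scipy.spatial.transform import Rotation as Ro
TIN=(.4754,-.236,np.radians(83.3)); O=np.array([.5455,.0519]); YH=np.radians(110.7)
def pose(x,y,z,yaw,back=0,sg=1,tilt=45):
    """TCP pose for tin origin x,y,z (underside) held at the grip"""
    t=np.radians(tilt);xt=np.array([np.cos(yaw),np.sin(yaw),0]);yt=np.array([-np.sin(yaw),np.cos(yaw),0])*sg
    zt=np.sin(t)*xt-np.array([0,0,np.cos(t)]);R=np.stack([np.cross(yt,zt),yt,zt],1)
    return np.array([x,y,z+.084])-(.163+back)*zt, Ro.from_matrix(R).as_euler("xyz",degrees=True)
def off(dx,dy=0): return O+dx*np.array([np.cos(YH),np.sin(YH)])+dy*np.array([-np.sin(YH),np.cos(YH)])
E
python3 - <<'E'
from station import r, cams, sense
from h import *
for sg in(1,-1):
    print(sg)
    for n,a in(("app",(*TIN[:2],0,TIN[2],.1)),("grasp",(*TIN[:2],0,TIN[2])),("lift",(*TIN[:2],.08,TIN[2])),("pre",(*off(-.06),.076,YH)),("in",(*off(0),.076,YH)),("hung",(*off(0),.036,YH)),("out",(*off(0),.036,YH,.12))):
        p,o=pose(*a,sg=sg);q=r.inverse_kinematics(p,o);print(n,p.round(3),None if q is None else np.round(q,1))
s=sense();print(s["clock"])
E
```

```text
1
app [ 0.454 -0.421  0.27 ] [-53.5  21.9  69.9  33.8 119.5 141.8]
grasp [ 0.462 -0.35   0.199] [-49.2  17.9  82.3  33.7 110.2 140.6]
lift [ 0.462 -0.35   0.279] [-49.2  14.5  77.9  35.6 116.6 145.4]
pre [ 0.607 -0.112  0.275] [-21.8  20.4  71.2  35.9 117.2 146. ]
in [ 0.586 -0.056  0.275] [-17.9  14.9  77.9  37.2 114.  148.7]
hung [ 0.586 -0.056  0.235] [-17.9  16.4  80.2  36.3 110.8 146.2]
out [ 0.616 -0.135  0.32 ] [-23.3  21.8  64.9  36.9 122.1 148. ]
-1
app [ 0.454 -0.421  0.27 ] [-53.5  21.9  69.9  33.8 119.5 -38.2]
grasp [ 0.462 -0.35   0.199] [-49.2  17.9  82.3  33.7 110.2 -39.4]
lift [ 0.462 -0.35   0.279] [-49.2  14.5  77.9  35.6 116.6 -34.6]
pre [ 0.607 -0.112  0.275] [-21.8  20.4  71.2  35.9 117.2 -34. ]
in [ 0.586 -0.056  0.275] [-17.9  14.9  77.9  37.2 114.  -31.3]
hung [ 0.586 -0.056  0.235] [-17.9  16.4  80.2  36.3 110.8 -33.8]
out [ 0.616 -0.135  0.32 ] [-23.3  21.8  64.9  36.9 122.1 -32. ]
0.2
```

Run:
```python
from station import r, cams, sense
from h import *
p,o=pose(*TIN[:2],0,TIN[2],.1,sg=-1);r.reach(p,o);print(sense()["clock"])
p,o=pose(*TIN[:2],0,TIN[2],sg=-1);r.servo_line(p,speed=.08)
s=sense();print(s["clock"],s["contact_force"].round(2),s["tcp_pos"]-p)
r.grab(25);s=sense();print(s["clock"],s["opening"],s["gripper_force"],s["contact_force"].round(2))
p,o=pose(*TIN[:2],.08,TIN[2],sg=-1);r.servo_line(p,speed=.08)
p,o=pose(*off(-.065),.076,YH,sg=-1);r.servo_line(p,o,speed=.12)
r.wait(.5)
s=sense();print(s["clock"],s["opening"],s["contact_force"].round(2),(s["tcp_pos"]-p).round(4),s["orientation"]-o)
S=[cams.snapshot("scene"),cams.snapshot("top")];pickle.dump(S,open("S1.pkl","wb"))
A=lambda s,x0,y0,w,h,k:cv2.convertScaleAbs(cv2.resize(s["frame"][y0:y0+h,x0:x0+w,::-1],None,fx=k,fy=k,interpolation=cv2.INTER_CUBIC),alpha=1.5)
lp=np.array([[-.028,0,-.115],[-.028,0,-.163],[0,0,-.171],[.028,0,-.163],[.028,0,-.115]])
ims=[]
for s,x0,y0,w,h,k in((S[0],235,140,80,100,6),(S[1],230,190,80,150,4)):
    im=A(s,x0,y0,w,h,k)
    for M in(place(HOOK,*off(-.065),YH,.076),place(lp,*O,YH-np.pi/2,.405)):
        uv=((proj(s,M)-[x0,y0]+.5)*k).astype(int);cv2.polylines(im,[uv.reshape(-1,1,2)],False,(0,0,255),1)
    ims.append(im)
cv2.imwrite("pics/pre.png",np.hstack([i[:600] for i in ims]))
```

```text
1.4333
2.8333 [ 0.34 -0.56 -0.98] [ 4.84178402e-05 -3.59802077e-04  4.81919206e-04]
3.9583 0.013694714459269576 24.992560744285583 [ 0.08  0.47 -0.27]
8.0583 0.013661202537937149 [-0.11  0.53 -2.09] [-0.  0.  0.] [-0.00244823  0.00243848  0.00080872]
```

View pics/pre.png

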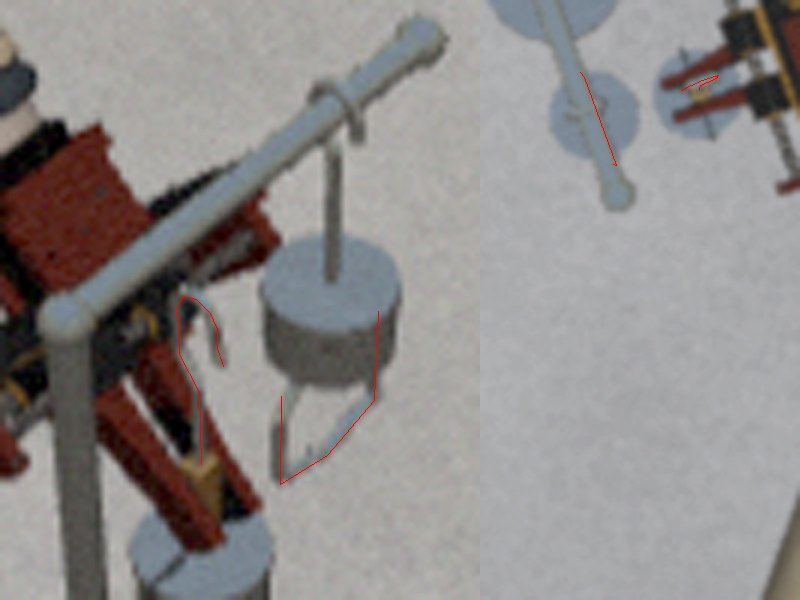

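The overlay fits the held hook and the loop to within about 1 px: hook top at crop (185,297), loop bottom near (310,465). That means the loop is drawn out only about 3 mm. I'll move the hook through the window now.

Run:
```python
from station import r, cams, sense
from h import *
f=lambda:np.mean([(r.wait(.03),sense()["contact_force"])[1] for _ in range(8)],0).round(2)
print("base",f())
for dx in(-.03,0):
    p,o=pose(*off(dx),.076,YH,sg=-1);r.servo_line(p,o,speed=.06);print(dx,sense()["clock"],sense()["contact_force"].round(2))
print(f())
p,o=pose(*off(0),.052,YH,sg=-1);r.servo_line(p,o,speed=.04);print(f(),sense()["clock"])
S=[cams.snapshot("scene"),cams.snapshot("top")];pickle.dump(S,open("S2.pkl","wb"))
A=lambda s,x0,y0,w,h,k:cv2.convertScaleAbs(cv2.resize(s["frame"][y0:y0+h,x0:x0+w,::-1],None,fx=k,fy=k,interpolation=cv2.INTER_CUBIC),alpha=1.5)
im=A(S[0],255,170,70,75,8)
cv2.imwrite("pics/in.png",np.hstack([im[:600],cv2.resize(A(S[1],235,190,50,150,4),None,fx=1,fy=1)]) )
```

```text
base [ 0.18  0.   -2.38]
-0.03 9.1583 [-0.01 -0.33 -1.86]
0 9.8083 [ 0.34 -0.44 -2.69]
[-0.01 -0.51 -2.62]
[-0.21 -0.03 -2.05] 11.0917
```

View pics/in.png

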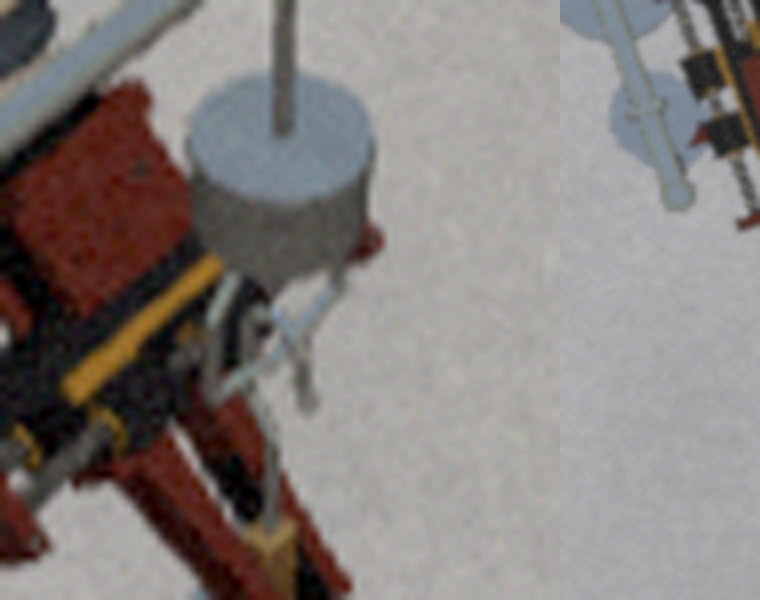

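The hook is through the loop: its tip at crop (308,405) is on the camera side of the wire, and its shank at (250,370) is behind it. I'll lower it while reading the force.

Run:
```python
from station import r, cams, sense
from h import *
f=lambda n=8:np.mean([(r.wait(.02),sense()["contact_force"])[1] for _ in range(n)],0).round(2)
p,o=pose(*off(0),.046,YH,sg=-1);r.servo_line(p,o,speed=.03);b=f(12);print(b)
z=.046
while z>.0195:
    z-=.0007
    p,o=pose(*off(0),z,YH,sg=-1);r.servo_line(p,o,speed=.02);s=f();
    if s[2]-b[2]>1.2:
        s=f(12)
        print(round(z,4),s,sense()["clock"])
        if s[2]-b[2]>2.0: break
print(round(z,4),f(12),sense()["clock"],sense()["torque"].round(3))
```

```text
[ 0.21  0.23 -2.3 ]
0.0404 [ 0.17 -0.03 -0.44] 15.0083
0.0397 [-0.15 -0.27  5.38] 15.5917
0.0397 [-0.38  0.2   5.12] 15.7917 [ 0.282 -0.059  0.011]
```

Run:
```python
from station import r, cams, sense
from h import *
f=lambda n=12:np.mean([(r.wait(.02),sense()["contact_force"])[1] for _ in range(n)],0).round(2)
for z in(.0400,.0402,.0403):
    p,o=pose(*off(0),z,YH,sg=-1);r.servo_line(p,o,speed=.02);F=f();print(z,F)
    if F[2]<1.2:break
r.wait(.3);print(f(),sense()["clock"])
r.let_go();print(sense()["opening"],f())
p,o=pose(*off(0),z,YH,.13,sg=-1);r.servo_line(p,o,speed=.06);r.wait(3)
s=sense();print(s["clock"],s["contact_force"].round(2))
S=[];
for i in range(2):
    S.append(cams.snapshot("scene"));r.wait(.5)
print(sense()["clock"])
im=[cv2.convertScaleAbs(cv2.resize(s["frame"][150:270,240:320,::-1],None,fx=5,fy=5,interpolation=cv2.INTER_CUBIC),alpha=1.5) for s in S]
print(np.abs(S[0]["frame"].astype(int)-S[1]["frame"])[150:270,240:320].mean())
cv2.imwrite("pics/hung.png",np.hstack(im))
```

```text
0.04 [-0.17  0.15  5.23]
0.0402 [0.3  0.12 4.9 ]
0.0403 [ 0.12 -0.05  5.  ]
[ 0.07 -0.14  5.16] 17.6417
0.0877908345376348 [0.09 0.22 0.04]
24.3667 [-0.34  0.71 -0.66]
25.4667
2.163576388888889
```

View pics/hung.png

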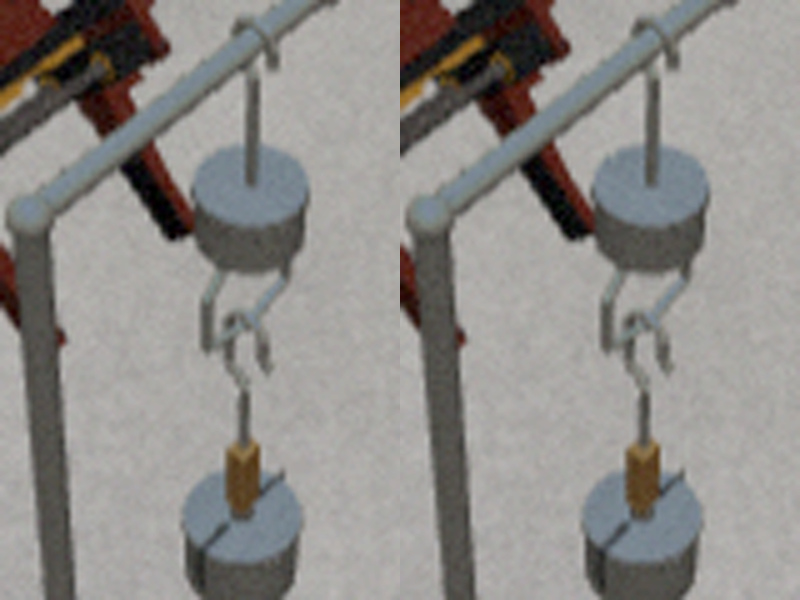

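The tin hangs by its hook from the bottom of the loop (hook top at crop (240,320)). It is plumb and clear of the shelf, and the two frames half a second apart look the same. I'll let it settle a little longer and hand in.

Run:
```python
from station import r, cams, sense
import numpy as np,cv2
r.wait(5)
g=[]
for i in range(4):
    g.append(cv2.cvtColor(cams.snapshot("scene")["frame"][205:275,270:302],cv2.COLOR_RGB2GRAY).astype(np.float32));r.wait(.2)
print([np.round(cv2.phaseCorrelate(g[0],x)[0],2) for x in g[1:]],sense()["clock"])
print(r.hand_in())
```

```text
[array([0., 0.]), array([ 0.02, -0.07]), array([0.06, 0.02])] 31.4667
the job is handed in; nothing more can be done
None
```

The tea tin hangs plumb and still from the small tin's loop, clear of the shelf, and I handed the job in at about 31.5 s; just before release I was pressing on the loop with about 5 N beyond the tin's weight, and I did not recheck the grinder, jar and dabba, though the arm's path kept clear of them.

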